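# Terminal pull test of a fuse link

## Task

Pull-test the terminals of the long fuse link: lay it on the pull tester with one eye down over each of the two upright pins and let go of it, then draw the tester's spring-loaded bow handle straight out until the pointer on the gauge stands level with the set index, without pulling well past it. Keep the handle held there against the spring - the job finishes while you are still holding it - and leave the short fuse link, the tape and the side cutters where they lie.

Things in the scene. Friction and masses are not known exactly. Their poses are not given: they have to be found in the camera images.
- pull_tester: Bench pull tester screwed to the bench: aluminium plate 352 x 96 x 10 mm, steel anchor block at one end, rail along the middle. Origin on the bench under its middle; x runs along the plate in the pull direction (anchor block at x = -146 mm; plate from -170 to +182), y across, z up. It stands roughly across in front of the robot, handle end to the robot's right.
- anchor_pin (a point): Axis of the fixed upright pin on the anchor block, 39.5 mm above the bench (mid-height of a seated tag). Both pins: 8 mm thick, 14 mm tall above a flat shoulder (19 mm across, 38 mm above the bench), tapering to 3 mm over the top 5 mm. Between anchor block and gauge carriage a gap of 57 mm or more, clear down to the base plate, takes the fuse body.
- gauge_pin (a point): Axis of the other pin, same size and height, on the gauge's carriage, which rolls on the rail along the tester's x with about 1 N of friction. Pins can be 76 to 96 mm apart; at the start 77.5 to 82.5 mm. With the long fuse on, they can part to about 84 mm, when it comes tight.
- gauge: The carriage with the grey spring gauge (housing 90 x 46 mm, top 64 mm above the bench, white scale plate with slot and 5 mm graduations). Moves along the tester's x axis; axes parallel to the tester's; origin on the bench under the middle of its housing.
- pull_handle: Spring-loaded steel bow handle, 97 mm wide, at the gauge's +x end, one piece with its rod and the pointer. Axes parallel to the tester's. Slides out of the gauge along +x by up to 42 mm and springs back when let go: 0.45 N per mm, 0 N when fully in. The gauge rolls along with the handle until the fuse is tight (some 8 mm or less); only then does the spring stretch.
- grip (a point): Middle of the black round grip across the bow's outer end: along the tester's y, 15 mm thick, 70 mm long, axis 50 mm above the bench; under grip and window only the base plate, 10 mm thick. The window inside the bow is 41 mm deep (towards the gauge) and 79 mm wide.
- pointer (a point): Tip of the pointer, a dark bar 2 mm wide that sticks out of the slot on top of the gauge and moves with the handle; 67.6 mm above the bench.
- index_tip (a point): Tip of the set index: a steel clip 6 mm wide on the tester's +y edge of the gauge housing, with a thumb screw, its narrow tip pointing at the slot. Clamped 18 to 32 mm along +x from the pointer's rest place, differently each time; rides with the gauge. Axes parallel to the tester's: the pointer is level with it when both have the same x.
- fuse_long: The long fuse link, 103 mm over all: white ceramic body 20 mm wide (y), 20 high, 46 long (x); at each end a flat copper tag 3 mm thick at mid-height with a round eye, 23 mm outside, 12 mm hole. Origin at the centre of its underside, x along it, z up. Lies beyond one end of the tester; 60 to 130 g. Either end may go to either pin. Seated, its underside is 29.5 mm above the bench.
- long_eye_a (a point): Centre of the long fuse's eye at its +x end, 40 mm from the middle, 10 mm above its underside.
- long_eye_b (a point): Centre of the long fuse's eye at its -x end, 40 mm from the middle, 10 mm above its underside.
- fuse_short: The short fuse link, same make but 74 mm over all, body 18 x 18 x 30 mm, eyes 56 mm apart: not for this test. Lies beyond the other end of the tester. Origin at the centre of its underside.
- tape_roll: Roll of black vinyl tape, 66 mm across, 18 mm high, lying flat between robot and tester; leave alone. Origin at the centre of its underside.
- cutters: Side cutters with red handles, 133 mm long, 12 mm high, lying between robot and tester; leave alone. Origin at the centre of the underside.
Mind the look-alikes: they are no part of the job. Leave any red look-alike of the fuse_long alone.

How it is judged:
By the outcome, as a careful person would: the job done as asked, in the order asked, and still so for the second after the job is handed in, while the arm keeps its last pose, push and grip.
It also fails if it takes over 51 s, if anything falls off the work surface, if the arm or the gripper's body presses on something with over 40 N, if the wrist force passes 120 N, or if a joint passes its speed limit or range.

## Robot

A 6-joint arm with a two-finger parallel gripper is mounted at the origin on a cart in front of the work surface, level with it; the furniture and walls round the work are solid. World frame = base frame: x ahead of the robot, y to its left, z up, the work surface at z = 0. Lengths are in m, angles in rad, forces in N, time in s.
With the tool pointing down it reaches from about 0.275 to 0.775 m from the base axis. Payload 14.6 kg.
Tool frame: the origin (TCP) lies midway between the tips of the shut fingers; the grasp point (between the pads) lies 19 mm behind it; z points along the fingers, y is the direction in which the jaws open and shut (so a half turn about z gives the same grasp; the last joint's range is limited). The gripper opens to 85 mm and grips with 20 to 120 N. Pads are 22 mm wide; open, the fingers measure 114 mm over their backs; the gripper's body (76 mm by 85 mm) begins 54 mm behind the grasp point. The pads swing forward as they close: fully open they stand 13 mm farther back than shut.
Start: joints at [1.061, 0.263, -0.048, 1.259, 0, 1.415], TCP at [0.182, 0.492, 0.198] pointing down, gripper open.
Joint ranges: [-2.65, 2.65], [-0.89, 1.7], [-1.18, 1.37], [-2.13, 2.11], [-1.35, 1.29], [-3.14, 3.14]. Speed limits (rad/s): [1.89, 1.89, 2.57, 2.79, 3.14, 3.14].

## Interface

Orientations are given as a unit quaternion [w, x, y, z].
In Python, from bench import robot gives the robot as it stands.
- The arm moves only by the tool drive_tool, never from a script. Its argument "commands" is text: rows parted by semicolons, each of 7 numbers parted by spaces: the shift along the world's x, y, z in mm, then the turn, a rotation vector about the world's x, y, z in rad, then the opening, from 0 (shut) to 1 (fully open). In form: tx ty tz wx wy wz gripper; .... A call has 1 to 12 rows; each row is the pose to reach, as a shift and turn from the pose measured when the call began; what a row does not reach only later rows make up. A row lasts 1/12 s, in which the tool goes at most 41.7 mm and 7.16 degrees, less where a joint would pass 70% of its speed; a pose out of reach is approached as far as the arm can. A call with a gripper value outside its range is refused whole. The fingers move at their own pace and stop on an object; "squeeze" is the grip in N (left out, the last holds). Time passes only in rows, so rows that repeat a pose let the fingers close. It gives the time, the measured TCP pose, the force and the opening at its end, in the units of the state.
- robot.sense(): the state, without advancing time (a new reading comes with each control period).
- robot.camera(name): name is "scene" or "top" or "wrist"; returns (picture, depth): 400x640x3 uint8, red, green, blue; 400x640 float32, m along the optical axis (not along the pixel's ray), 0 where there is no reading.
- robot.camera_model(name): a dict with "fx", "fy", "cx", "cy" (pixels), "R" (3x3) and "t" (3): a world point X has camera coordinates R X + t. Camera axes: x right, y down, z forward; pixel columns grow to the right and rows downward; lengths in m; the calibration is good to about 2 mm. A picture is of the moment at which its call begins: read the wrist's pose just before it. camera_model takes no time and is no camera call; for the wrist camera it gives the pose at the moment of the call.
- robot.job_done(): hands the job in, once; it reports no verdict.
The state is a dict: "t": time; "joint_pos": joint angles; "dq": joint speeds; "joint_efforts": joint torques, N m; "eef_pos": TCP position; "ee_rot": TCP orientation; "force": force on the tool from outside, world axes, zero at the start; "moment": the same for the moment, N m; "width": finger opening in m.
Only numpy, scipy, OpenCV 4.12 (cv2) and the standard library are available. Lean on these libraries where they do the work, as an engineer would, in place of code of your own. Each camera call takes 0.05 s, during which the arm holds its last target.

## Working session

There is one attempt and no reset: what is moved stays moved. The work goes in short steps, Python scripts to look and compute and a tool call to move; the robot and the scene stay as the last step left them, time stands still between calls to the robot, and variables do not carry over. Pictures are saved under pics/ and viewed, and the job is handed in when it is done.

Besides the shell and the picture viewer there is one more tool, called after ">>>" as name(argument=value, ...), one argument or row to a line, values as JSON. drive_tool: Moves the arm, as the interface text tells. Its arguments: {"type":"object","properties":{"commands":{"type":"string"},"squeeze":{"type":"number"}},"required":["commands"]}

```bash
mkdir -p pics; ls; cat > h.py <<'E'
import numpy as np, cv2
from bench import robot
def snap(name,fn):
    m=robot.camera_model(name); p,d=robot.camera(name)
    cv2.imwrite(f'pics/{fn}.png',p[:,:,::-1]); np.savez(f'pics/{fn}.npz',p=p,d=d,R=m['R'],t=m['t'],K=[m['fx'],m['fy'],m['cx'],m['cy']])
def load(fn):
    z=np.load(f'pics/{fn}.npz'); return z['p'],z['d'],z['R'],z['t'],z['K']
def ray(fn,u,v,z):
    p,d,R,t,K=load(fn); c=-R.T@t; r=R.T@np.array([(u-K[2])/K[0],(v-K[3])/K[1],1])
    return c+r*(z-c[2])/r[2]
def proj(fn,X):
    p,d,R,t,K=load(fn); x=R@np.array(X)+t; return x[0]/x[2]*K[0]+K[2],x[1]/x[2]*K[1]+K[3]
E
python3 - <<'E'
from h import *
print(robot.sense())
snap('scene','s0');snap('top','t0')
for n in('s0','t0'):
    p,d,R,t,K=load(n);print(K,R,t,-R.T@t)
E
```

```text
pics
{'t': 0.0, 'joint_pos': array([ 1.06069135e+00,  2.63509910e-01, -4.89510174e-02,  1.25939995e+00,
       -5.73230200e-06,  1.41551137e+00]), 'dq': array([ 3.53618762e-05, -1.44407379e-03,  1.40664987e-03, -2.03918950e-04,
       -5.91225617e-04,  1.30826299e-04]), 'joint_efforts': array([ 2.65289964e-03, -6.37615943e+01,  3.84565079e+01,  1.36943167e-02,
        5.17347564e-05,  1.31809759e-05]), 'eef_pos': array([0.18223825, 0.49201636, 0.1973267 ]), 'ee_rot': array([-1.71128109e-04,  1.76480803e-01,  9.84303938e-01, -5.04026000e-04]), 'force': array([ 0.36131552, -0.61400332,  0.03815228]), 'moment': array([-0.02192881, -0.00177321, -0.01132349]), 'width': 0.08510798234516818}
[463.79006265 463.79006265 313.67432153 201.54276595] [[ 0.5302348  -0.84781919 -0.00732623]
 [-0.44234207 -0.26925288 -0.85547436]
 [ 0.72331497  0.45684297 -0.51779335]] [-0.32165547  0.25825178  1.00547252] [-0.44248478 -0.6625137   0.73919824]
[457.48889677 457.48889677 327.62297956 199.71622559] [[ 0.01442797 -0.9998381  -0.01075202]
 [-0.99243678 -0.0130085  -0.12206563]
 [ 0.121906    0.01243186 -0.99246379]] [-0.05346779  0.4831682   1.26297169] [ 0.32632149 -0.06287494  1.31185701]
```

View pics/s0.png

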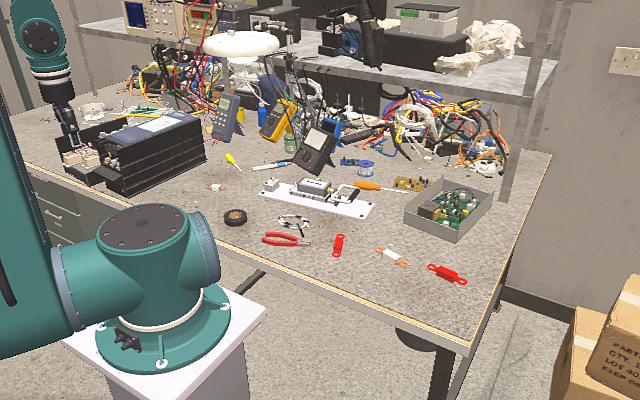

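View pics/t0.png

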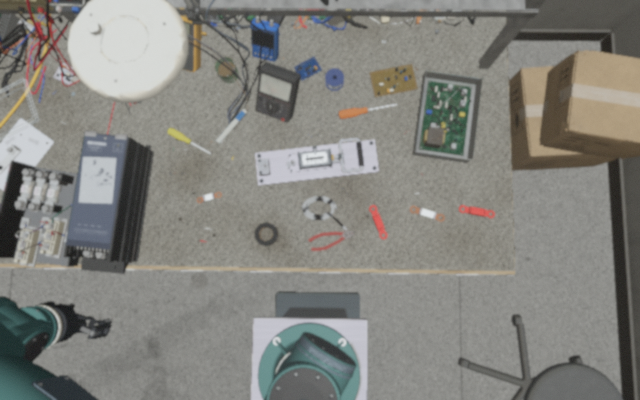

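The top view shows the tester at about (317,161), the long fuse at (428,213), the short one at (208,197), and red look-alikes at (377,221) and (477,211). I'll zoom in next.

```bash
python3 - <<'E'
from h import *
p,*_=load('t0'); c=p[125:245,245:405,::-1]
cv2.imwrite('pics/t0z.png',cv2.resize(c,None,fx=5,fy=5,interpolation=cv2.INTER_CUBIC))
c=p[190:235,395:455,::-1]
a=cv2.resize(c,(480,360),interpolation=cv2.INTER_CUBIC)
p,*_=load('s0'); c=p[170:220,245:325,::-1]
cv2.imwrite('pics/f0z.png',a)
cv2.imwrite('pics/s0z.png',cv2.resize(p[165:275,250:420,::-1],None,fx=4.7,fy=4.7,interpolation=cv2.INTER_CUBIC))
for q in [(428,213),(317,161),(258,166),(376,158),(361,155)]: print(q,ray('t0',*q,0.02))
E
```

```text
(428, 213) [ 0.45087249 -0.33113943  0.02      ]
(317, 161) [ 0.59677333 -0.01452434  0.02      ]
(258, 166) [0.58006805 0.15495087 0.02      ]
(376, 158) [ 0.60761595 -0.1839904   0.02      ]
(361, 155) [ 0.61589108 -0.14086398  0.02      ]
```

View pics/t0z.png

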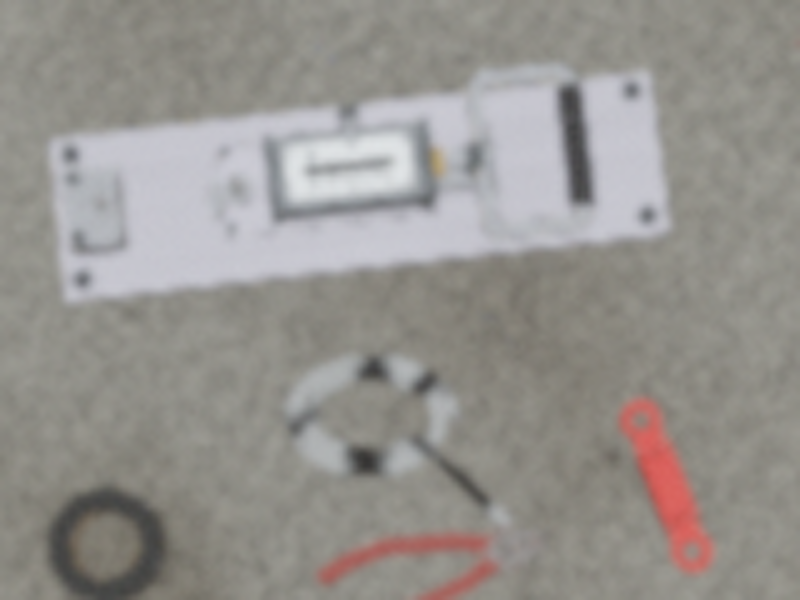

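View pics/f0z.png

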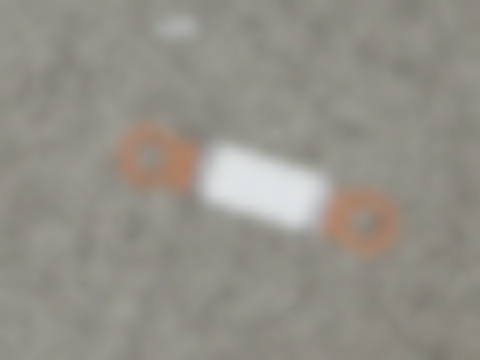

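View pics/s0z.png

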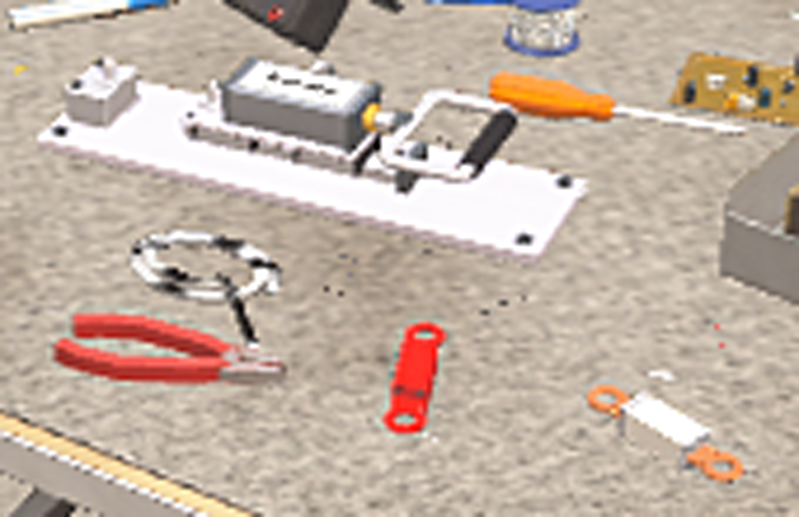

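```bash
cat >> h.py <<'E'
def fuse(fn,box,z=0.01,ztop=0.02):
    p,d,R,t,K=load(fn); u0,v0,u1,v1=box
    hsv=cv2.cvtColor(p,cv2.COLOR_RGB2HSV)
    m=np.zeros(p.shape[:2],np.uint8)
    cu=((hsv[...,0]>4)&(hsv[...,0]<20)&(hsv[...,1]>80)).astype(np.uint8)
    m[v0:v1,u0:u1]=cu[v0:v1,u0:u1]
    w=np.zeros_like(m); w[v0:v1,u0:u1]=((hsv[...,1]<40)&(hsv[...,2]>190))[v0:v1,u0:u1]
    out=[]
    for mm,zz,k in((m,z,2),(w,ztop,1)):
        n,l,s,c=cv2.connectedComponentsWithStats(mm)
        for i in sorted(range(1,n),key=lambda i:-s[i,4])[:k]: out.append((c[i],s[i,4],ray(fn,*c[i],zz)))
    return out
def toolyaw(): # angle of tool y in world xy
    from scipy.spatial.transform import Rotation as Ro
    q=robot.sense()['ee_rot']; M=Ro.from_quat([q[1],q[2],q[3],q[0]]).as_matrix(); return np.degrees(np.arctan2(M[1,1],M[0,1])),M
E
python3 - <<'E'
from h import *
for o in fuse('t0',(395,190,455,235)): print(o)
a=ray('t0',413.9,209.6,.01);b=ray('t0',440.75,217.5,.01);print(a,b,np.degrees(np.arctan2(*(b-a)[1::-1])),np.linalg.norm(a-b),(a+b)/2)
z=lambda x,y:(245+x/5,125+y/5)
for n,x,y,h in[('anch',103,205,.052),('gp',238,190,.052),('grip',576,145,.05),('h1',70,153,.01),('h2',82,279,.01),('h3',631,90,.01),('h4',647,215,.01),('idx',348,113,.06)]: print(n,ray('t0',*z(x,y),h))
print(toolyaw())
m=robot.camera_model('wrist');print(m); print(-m['R'].T@m['t'])
E
```

```text
(array([416.8       , 209.93333333]), np.int32(15), array([ 0.46019589, -0.3014424 ,  0.01      ]))
(array([437.54545455, 216.45454545]), np.int32(11), array([ 0.44232394, -0.3602059 ,  0.01      ]))
(array([427.5, 213. ]), np.int32(92), array([ 0.45085356, -0.32972859,  0.02      ]))
[ 0.46104166 -0.29319278  0.01      ] [ 0.43946153 -0.36925804  0.01      ] -105.8389322007306 0.07906721702364618 [ 0.4502516  -0.33122541  0.01      ]
anch [0.5740451  0.12820732 0.052     ]
gp [0.58353026 0.05263238 0.052     ]
grip [ 0.61200677 -0.13678961  0.05      ]
h1 [0.61279136 0.1547411  0.01      ]
h2 [0.53873218 0.14537182 0.01      ]
h3 [ 0.65408351 -0.17091465  0.01      ]
h4 [ 0.58030124 -0.18035661  0.01      ]
idx [ 0.62647435 -0.0086477   0.06      ]
(np.float64(69.67129950235575), array([[-9.37714975e-01,  3.47405278e-01, -4.44552924e-04],
       [ 3.47405532e-01,  9.37714665e-01, -7.77157982e-04],
       [ 1.46875011e-04, -8.83192823e-04, -9.99999599e-01]]))
{'fx': 310.206581549432, 'fy': 310.206581549432, 'cx': 321.1259938522822, 'cy': 201.01875902878317, 'R': array([[ 3.47220502e-01,  9.37783414e-01, -4.37910702e-04],
       [ 8.91163088e-01, -3.29813545e-01,  3.11530698e-01],
       [ 2.92003892e-01, -1.08560095e-01, -9.50235988e-01]]), 't': array([-0.52378788, -0.04145905,  0.3798076 ])}
[0.10791137 0.51875778 0.37359325]
```

>>> drive_tool(
  commands="268 -823 -20 0 0 -1.49 0.6;268 -823 -20 0 0 -1.49 0.6;268 -823 -20 0 0 -1.49 0.6;268 -823 -20 0 0 -1.49 0.6;268 -823 -20 0 0 -1.49 0.6;268 -823 -20 0 0 -1.49 0.6;268 -823 -20 0 0 -1.49 0.6;268 -823 -20 0 0 -1.49 0.6;268 -823 -20 0 0 -1.49 0.6;268 -823 -20 0 0 -1.49 0.6;268 -823 -20 0 0 -1.49 0.6;268 -823 -20 0 0 -1.49 0.6",
)

```text
t: 1.1
eef_pos: [0.3292, 0.0433, 0.1867]
ee_rot: [-0.0, 0.775, 0.632, -0.0]
force: [0.8, 0.6, -0.1]
width: 0.0515
```

>>> drive_tool(
  commands="121 -374 -17 0 0 -0.073 0.6;121 -374 -17 0 0 -0.073 0.6;121 -374 -17 0 0 -0.073 0.6;121 -374 -17 0 0 -0.073 0.6;121 -374 -17 0 0 -0.073 0.6;121 -374 -17 0 0 -0.073 0.6;121 -374 -17 0 0 -0.073 0.6;121 -374 -17 0 0 -0.073 0.6;121 -374 -17 0 0 -0.073 0.6;121 -374 -17 0 0 -0.073 0.6;121 -374 -17 0 0 -0.073 0.6;121 -374 -17 0 0 -0.073 0.6",
)

```text
t: 2.1
eef_pos: [0.45, -0.3313, 0.1688]
ee_rot: [-0.001, 0.798, 0.603, -0.0]
force: [-0.6, 0.3, -0.1]
width: 0.0515
```

```bash
python3 - <<'E'
from h import *
s=robot.sense();print(s['t'],s['eef_pos'],toolyaw()[0],s['dq'].round(3))
snap('wrist','w1')
for o in fuse('w1',(0,0,640,400)): print(o)
E
```

```text
2.1 [ 0.44996463 -0.33129933  0.16883324] -15.798457706794876 [ 0.024 -0.038 -0.033  0.004  0.001  0.005]
(array([573.16540975, 315.83308195]), np.int32(3978), array([ 0.71267196, -0.59897868,  0.01      ]))
(array([ 16.50656566, 373.49545455]), np.int32(1980), array([-0.03532851, -0.48915922,  0.01      ]))
(array([320.00528169, 174.61795775]), np.int32(568), array([ 0.45006097, -0.32877688,  0.02      ]))
```

View pics/w1.png

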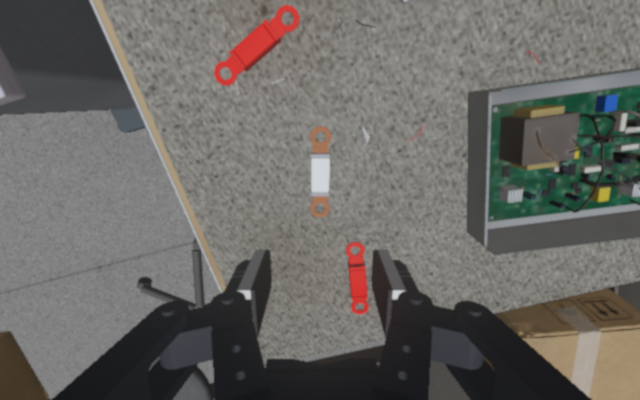

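```bash
python3 - <<'E'
from h import *
for o in fuse('w1',(290,115,350,225)): print(o)
a=ray('w1',320,137.5,.0115);b=ray('w1',320,208,.0115);print(a,b,(a+b)/2,np.linalg.norm(a-b),np.degrees(np.arctan2(*(a-b)[1::-1])))
p,*_=load('w1');cv2.imwrite('pics/w1z.png',cv2.resize(p[115:225,280:360,::-1],None,fx=5,fy=5,interpolation=cv2.INTER_CUBIC))
E
```

```text
(array([320.07079646, 140.10619469]), np.int32(339), array([ 0.45973217, -0.29474746,  0.01      ]))
(array([319.50643777, 205.99141631]), np.int32(233), array([ 0.43878748, -0.36616725,  0.01      ]))
(array([320.00528169, 174.61795775]), np.int32(568), array([ 0.45006097, -0.32877688,  0.02      ]))
[ 0.46046499 -0.29192381  0.0115    ] [ 0.43881904 -0.36815463  0.0115    ] [ 0.44964201 -0.33003922  0.0115    ] 0.07924446816624742 74.14796164774963
```

View pics/w1z.png

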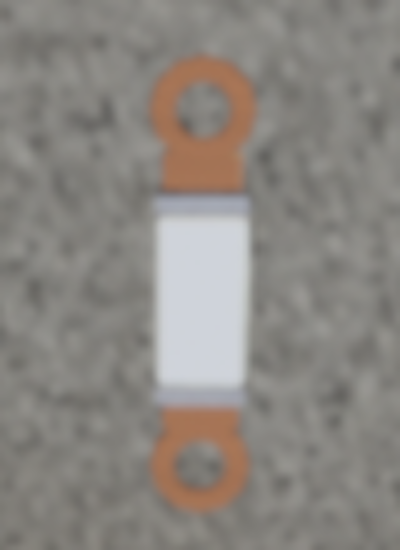

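>>> drive_tool(
  commands="0 1 -80 0 0 0 0.6;0 1 -120 0 0 0 0.6;0 1 -150 0 0 0 0.6;0 1 -164 0 0 0 0.6;0 1 -164 0 0 0 0.6;0 1 -164 0 0 0 0.6;0 1 -164 0 0 0 0;0 1 -164 0 0 0 0;0 1 -164 0 0 0 0;0 1 -164 0 0 0 0;0 1 -164 0 0 0 0",
  squeeze=40,
)

```text
t: 3.07
eef_pos: [0.4502, -0.3297, 0.0062]
ee_rot: [-0.0, 0.797, 0.604, 0.0]
force: [0.2, 0.9, 0.1]
width: -0.0002
```

```bash
python3 - <<'E'
from h import *
s=robot.sense();print(s['t'],s['eef_pos'],toolyaw()[0],s['width'])
snap('wrist','w2');snap('scene','s2')
p,*_=load('s2');cv2.imwrite('pics/s2z.png',cv2.resize(p[150:290,300:480,::-1],None,fx=4,fy=4,interpolation=cv2.INTER_CUBIC))
E
```

```text
3.0667 [ 0.4502299  -0.32971048  0.00619852] -15.74775242667875 -0.0001863583257316321
```

View pics/w2.png

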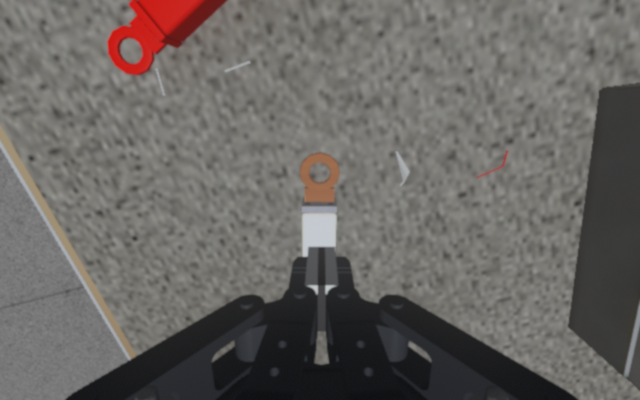

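View pics/s2z.png

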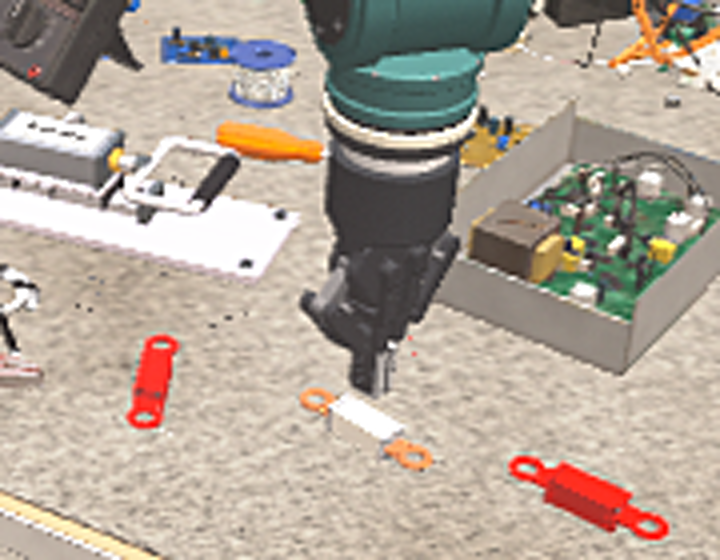

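```bash
python3 - <<'E'
from h import *
u,v=proj('s2',[0.4502,-0.3297,0.0062]);print(u,v,(u-300)*4,(v-150)*4)
u,v=proj('s2',[0.4502,-0.3297,0.04]);print(u,v,(u-300)*4,(v-150)*4)
print(proj('w2',[0.4502,-0.3297,0.0062]))
p,d,R,t,K=load('w2')
def pt(u,v):
    z=d[v,u]; return R.T@(z*np.array([(u-K[2])/K[0],(v-K[3])/K[1],1])-t)
for q in[(320,230),(310,255),(330,255),(318,290),(320,260),(328,290),(306,300),(320,190),(312,270)]: print(q,pt(*q).round(4))
p,d,R,t,K=load('s2')
for q in[(390,245),(395,242),(400,247),(385,255),(393,238)]: print(q,((q[0]-300)*4,(q[1]-150)*4),pt(*q).round(4))
E
```

```text
391.1002632945133 257.71160941137515 364.4010531780532 430.8464376455006
392.16962221436916 246.99620384031084 368.6784888574766 387.98481536124336
(np.float64(319.4121687173582), np.float64(233.69914711091508))
(320, 230) [ 0.4529 -0.3218  0.0195]
(310, 255) [ 0.4489 -0.3192  0.0523]
(330, 255) [ 0.4579 -0.3216  0.0524]
(318, 290) [ 0.4523 -0.3221  0.0775]
(320, 260) [ 0.4535 -0.3202  0.0575]
(328, 290) [ 0.456  -0.3232  0.0775]
(306, 300) [ 0.4492 -0.3177  0.0886]
(320, 190) [ 0.4587 -0.3012  0.0116]
(312, 270) [ 0.4502 -0.3195  0.0657]
(390, 245) (360, 380) [ 0.4377 -0.3283  0.0536]
(395, 242) (380, 368) [ 0.4407 -0.3392  0.065 ]
(400, 247) (400, 388) [ 0.5096 -0.3291  0.0019]
(385, 255) (340, 420) [ 0.4416 -0.3161  0.015 ]
(393, 238) (372, 352) [ 0.4391 -0.3337  0.0759]
```

```bash
python3 - <<'E'
from h import *
for fn,tz in(('w1',.1688),('w2',.0062)):
    p,d,R,t,K=load(fn)
    v,u=np.mgrid[0:400,0:640]
    P=np.stack([(u-K[2])/K[0]*d,(v-K[3])/K[1]*d,d],-1).reshape(-1,3)
    W=((P-t)@R); 
    c=-R.T@t; print('cam-tcp',c-np.array([.4501,-.33,tz]))
    W=W.reshape(400,640,3)
    for vv in range(240,320,6):
        print(vv,[ (uu,(W[vv,uu]*1000).round(0).tolist()) for uu in ((258,266,376,384) if fn=='w1' else (312,320,330))])
E
```

```text
cam-tcp [0.02278649 0.07427132 0.17631943]
240 [(258, [354.0, -391.0, 1.0]), (266, [363.0, -394.0, -0.0]), (376, [492.0, -431.0, -1.0]), (384, [501.0, -433.0, 1.0])]
246 [(258, [351.0, -399.0, 1.0]), (266, [360.0, -402.0, -1.0]), (376, [490.0, -438.0, 1.0]), (384, [500.0, -441.0, 0.0])]
252 [(258, [425.0, -314.0, 212.0]), (266, [428.0, -315.0, 211.0]), (376, [479.0, -329.0, 212.0]), (384, [483.0, -330.0, 212.0])]
258 [(258, [426.0, -314.0, 219.0]), (266, [429.0, -316.0, 217.0]), (376, [478.0, -331.0, 215.0]), (384, [482.0, -330.0, 217.0])]
264 [(258, [427.0, -315.0, 223.0]), (266, [428.0, -318.0, 217.0]), (376, [477.0, -333.0, 216.0]), (384, [481.0, -330.0, 223.0])]
270 [(258, [428.0, -315.0, 228.0]), (266, [428.0, -321.0, 219.0]), (376, [477.0, -336.0, 216.0]), (384, [480.0, -329.0, 228.0])]
276 [(258, [429.0, -315.0, 233.0]), (266, [427.0, -323.0, 220.0]), (376, [476.0, -339.0, 217.0]), (384, [479.0, -329.0, 234.0])]
282 [(258, [429.0, -316.0, 236.0]), (266, [426.0, -327.0, 219.0]), (376, [475.0, -341.0, 219.0]), (384, [478.0, -331.0, 235.0])]
288 [(258, [429.0, -318.0, 237.0]), (2
[... 1403 characters left out ...]
.0]), (330, [457.0, -322.0, 70.0])]
282 [(312, [450.0, -320.0, 75.0]), (320, [453.0, -321.0, 75.0]), (330, [457.0, -322.0, 75.0])]
288 [(312, [450.0, -321.0, 77.0]), (320, [453.0, -322.0, 76.0]), (330, [457.0, -322.0, 78.0])]
294 [(312, [451.0, -319.0, 85.0]), (320, [452.0, -325.0, 76.0]), (330, [457.0, -321.0, 84.0])]
300 [(312, [451.0, -319.0, 88.0]), (320, [452.0, -327.0, 78.0]), (330, [457.0, -320.0, 88.0])]
306 [(312, [451.0, -318.0, 93.0]), (320, [451.0, -329.0, 78.0]), (330, [457.0, -321.0, 91.0])]
312 [(312, [451.0, -319.0, 95.0]), (320, [450.0, -333.0, 77.0]), (330, [457.0, -321.0, 94.0])]
318 [(312, [451.0, -319.0, 97.0]), (320, [449.0, -335.0, 78.0]), (330, [457.0, -323.0, 95.0])]
```

The shut fingers ended about 20 mm above the fuse body, with the fuse untouched. Both cameras put the real fingertips about 40 mm above the reported TCP, so I'll open and go lower in steps, watching the force.

>>> drive_tool(
  commands="0 0 0 0 0 0 0.6;0 0 0 0 0 0 0.6;0 0 0 0 0 0 0.6;0 0 0 0 0 0 0.6;0 0 -15 0 0 0 0.6;0 0 -28 0 0 0 0.6;0 0 -34 0 0 0 0.6;0 0 -34 0 0 0 0.6",
)

```text
t: 3.83
eef_pos: [0.4493, -0.3289, -0.0294]
ee_rot: [-0.002, 0.797, 0.604, -0.0]
force: [-0.9, 0.1, -0.8]
width: 0.0512
```

```bash
python3 - <<'E'
from h import *
s=robot.sense();print(s['t'],s['eef_pos'],s['force'],s['width'])
snap('wrist','w3')
E
```

```text
3.8333 [ 0.4493475  -0.32889566 -0.02944416] [-0.87537518  0.06001352 -0.79689654] 0.051191892677742136
```

View pics/w3.png

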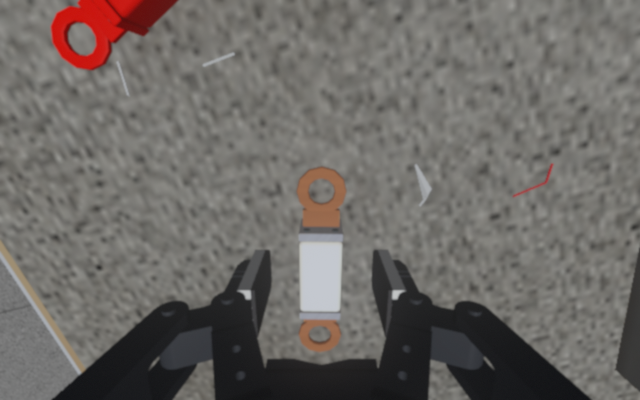

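The fingers straddle the body at (320,272). I'll go a little lower and close.

>>> drive_tool(
  commands="0 0 -7 0 0 0 0.6;0 0 -7 0 0 0 0.6;0 0 -7 0 0 0 0;0 0 -7 0 0 0 0;0 0 -7 0 0 0 0;0 0 -7 0 0 0 0;0 0 -7 0 0 0 0;0 0 -7 0 0 0 0",
  squeeze=40,
)

```text
t: 4.55
eef_pos: [0.4512, -0.3308, -0.0333]
ee_rot: [0.001, 0.797, 0.604, 0.0]
force: [-1.7, 1.0, 25.4]
width: 0.0194
```

>>> drive_tool(
  commands="0 0 40 0 0 0 0;0 0 80 0 0 0 0;20 30 120 0 0 0.1 0;40 70 150 0 0 0.2 0;60 110 183 0 0 0.3 0;75 150 183 0 0 0.4 0;90 190 183 0 0 0.4 0;105 230 183 0 0 0.4 0;118 270 183 0 0 0.4 0;130 305 183 0 0 0.4 0;134 320 183 0 0 0.4 0;134 320 183 0 0 0.4 0",
)

```text
t: 5.55
eef_pos: [0.5862, -0.0053, 0.15]
ee_rot: [0.001, 0.66, 0.751, 0.001]
force: [-0.5, 0.5, -0.9]
width: 0.0191
```

```bash
python3 - <<'E'
from h import *
s=robot.sense();print(s['t'],s['eef_pos'],s['force'],s['width'],toolyaw()[0],s['dq'].round(3))
snap('wrist','w4');snap('top','t4')
p,*_=load('w4')
E
```

```text
5.55 [ 0.58623411 -0.00528644  0.15001586] [-0.5149059   0.50295042 -0.94977199] 0.019088057436353615 7.420085236576349 [ 0.028  0.019  0.025  0.012 -0.029  0.013]
```

View pics/w4.png

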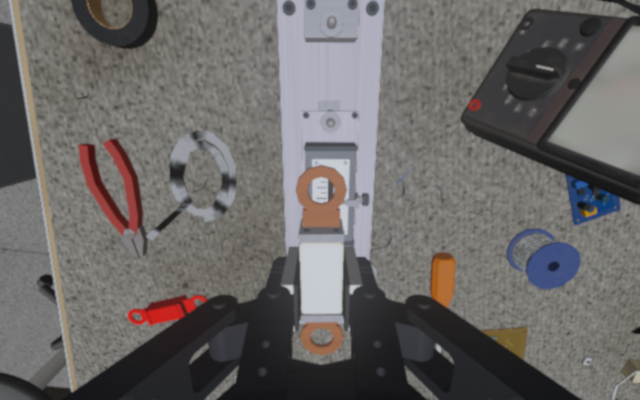

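The picture shows both pins, near (331,22) and (330,122), and the held fuse's eyes near (321,188) and (321,337). I'll zoom in to get exact centres.

```bash
python3 - <<'E'
from h import *
p,*_=load('w4');q=p[:,:,::-1]
a=cv2.resize(q[0:150,270:390],None,fx=4,fy=4,interpolation=cv2.INTER_CUBIC)
b=cv2.resize(q[155:355,290:355],None,fx=3,fy=3,interpolation=cv2.INTER_CUBIC)
o=np.zeros((600,480+195,3),np.uint8);o[:,:480]=a;o[:,480:]=b
cv2.imwrite('pics/w4z.png',o)
E
```

```text
(no output)
```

View pics/w4z.png

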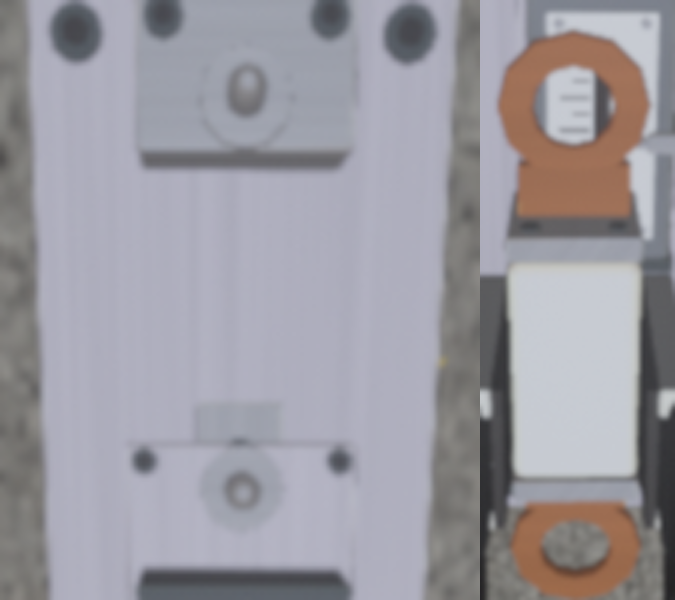

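```bash
python3 - <<'E'
from h import *
A=ray('w4',270+248/4,99/4,.038);A2=ray('w4',270+246/4,80/4,.052);G=ray('w4',270+241.5/4,490/4,.038);G2=ray('w4',270+242/4,489/4,.052)
print('A',A,A2,'G',G,G2,np.linalg.norm(A-G))
ang=lambda v:np.degrees(np.arctan2(v[1],v[0]))
print('tester',ang(G-A))
for z in(.190,.195,.200):
    a=ray('w4',321,190,z);b=ray('w4',322,336.7,z);print(z,a,b,np.linalg.norm(a-b),ang(b-a),(a+b)/2, (a+b)/2-robot.sense()['eef_pos'])
p,d,R,t,K=load('w4')
for u,v in((321,214),(320,275),(305,188)): print(d[v,u],(R.T@(d[v,u]*np.array([(u-K[2])/K[0],(v-K[3])/K[1],1])-t)).round(4))
# holes check by top cam: grip etc
E
```

```text
A [0.57819257 0.13200314 0.038     ] [0.57724645 0.13233782 0.052     ] G [0.58771288 0.0542843  0.038     ] [0.58723036 0.05540688 0.052     ] 0.07829977349576367
tester -83.01623684125451
0.19 [0.58153664 0.0338485  0.19      ] [ 0.59271113 -0.04772856  0.19      ] 0.08233885103792207 -82.20012316163051 [ 0.58712389 -0.00694003  0.19      ] [0.00173359 0.00202837 0.04019892]
0.195 [0.58134012 0.03528023 0.195     ] [ 0.59210445 -0.04330258  0.195     ] 0.07931664520500958 -82.20012316163054 [ 0.58672228 -0.00401117  0.195     ] [0.00133199 0.00495723 0.04519892]
0.2 [0.58114359 0.03671197 0.2       ] [ 0.59149777 -0.03887661  0.2       ] 0.07629443937209715 -82.20012316163049 [ 0.58632068 -0.00108232  0.2       ] [0.00093038 0.00788608 0.05019892]
0.13955046 [0.5828 0.0243 0.1954]
0.14018011 [ 0.5857 -0.002   0.2034]
0.1359685 [0.5743 0.0353 0.1952]
```

```bash
python3 - <<'E'
from h import *
s=robot.sense();print(s['t'],s['eef_pos'],toolyaw()[0]); print((np.array([.5820,.0928,.045])-s['eef_pos'])*1000)
E
```

```text
5.65 [ 0.5853903  -0.0089684   0.14980108] 7.353279349093769
[  -3.39029928  101.7684012  -104.80107546]
```

>>> drive_tool(
  commands="-1 35 0 0 0 -0.014 0;-3 70 -10 0 0 -0.014 0;-3 102 -30 0 0 -0.014 0;-3 102 -60 0 0 -0.014 0;-3 102 -95 0 0 -0.014 0;-3 102 -105 0 0 -0.014 0;-3 102 -105 0 0 -0.014 0;-3 102 -105 0 0 -0.014 0;-3 102 -105 0 0 -0.014 0",
)

```text
t: 6.4
eef_pos: [0.5836, 0.0922, 0.0468]
ee_rot: [0.002, 0.666, 0.746, 0.001]
force: [0.2, 0.0, -0.8]
width: 0.0188
```

```bash
python3 - <<'E'
from h import *
s=robot.sense();print(s['t'],s['eef_pos'],s['force'],s['width'],toolyaw()[0],s['dq'].round(3))
snap('wrist','w5');snap('scene','s5')
p,*_=load('w5');q=p[:,:,::-1]
cv2.imwrite('pics/w5z.png',cv2.resize(q[150:370,240:400],None,fx=2.7,fy=2.7,interpolation=cv2.INTER_CUBIC))
p,*_=load('s5');cv2.imwrite('pics/s5z.png',cv2.resize(p[130:230,230:390,::-1],None,fx=5,fy=5,interpolation=cv2.INTER_CUBIC))
E
```

```text
6.4 [0.58358418 0.09223949 0.04675275] [ 0.17395992  0.04900915 -0.79229052] 0.018789947410586524 6.49008822187422 [ 0.007 -0.006  0.002 -0.006  0.     0.001]
```

View pics/w5z.png

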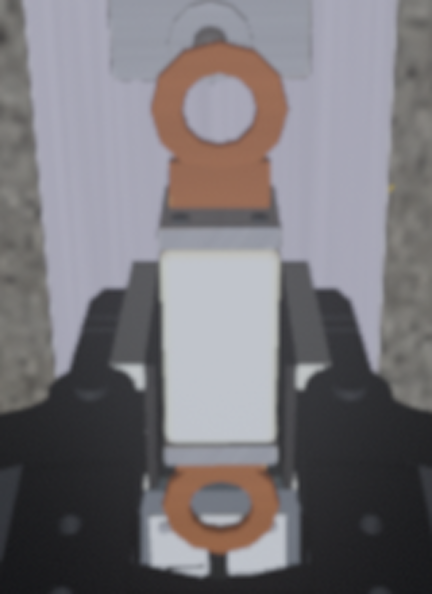

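View pics/s5z.png

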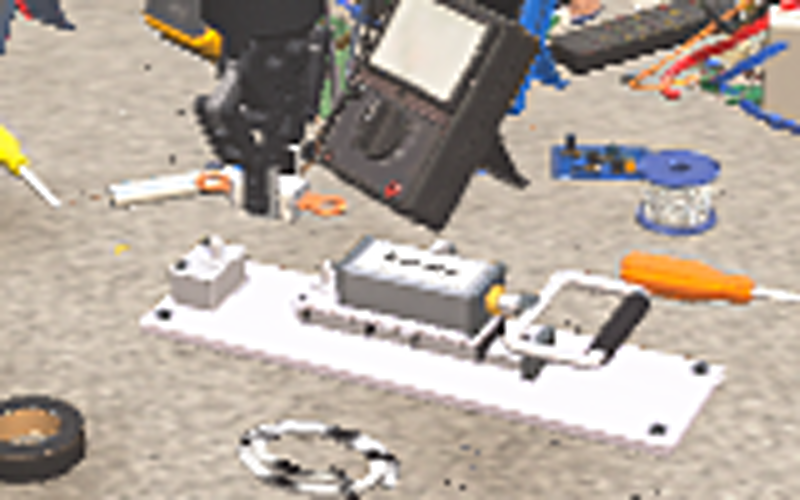

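```bash
python3 - <<'E'
from h import *
ez=.0468+.0337+.0115
a=ray('w5',240+219.5/2.7,150+107/2.7,ez);b=ray('w5',240+221/2.7,150+507/2.7,ez)
P=ray('w5',240+208/2.7,150+35/2.7,.052);print('eyeA',a,'eyeB',b,np.linalg.norm(a-b),'tip',P)
print('eye mid',(a+b)/2,np.degrees(np.arctan2(*(b-a)[1::-1])))
print(np.array([.5777,.1322])-a[:2],np.array([.5875,.0548])-b[:2])
# independent: scene cam triangulation of pins
A=ray('s5',230+208/5,130+242/5,.052);G=ray('s5',230+327/5,130+268/5,.052);print('scene A',A,'G',G)
ea=ray('s5',230+216/5,130+183/5,ez);eb=ray('s5',230+322/5,130+205/5,ez);print('scene eyes',ea,eb)
E
```

```text
eyeA [0.57939366 0.13321453 0.092     ] eyeB [0.58875716 0.05368596 0.092     ] 0.08007789898938353 tip [0.5767678  0.13682871 0.052     ]
eye mid [0.58407541 0.09345024 0.092     ] -83.28504405716289
[-0.00169366 -0.00101453] [-0.00125716  0.00111404]
scene A [0.56748926 0.13005852 0.052     ] G [0.57827222 0.04774698 0.052     ]
scene eyes [0.57308508 0.12538363 0.092     ] [0.58260018 0.0529711  0.092     ]
```

>>> drive_tool(
  commands="-2 0 -15 0 0 0.004 0;-2 0 -28 0 0 0.004 0;-2 0 -34 0 0 0.004 0;-2 0 -34 0 0 0.004 0;-2 0 -34 0 0 0.004 0;-2 0 -34 0 0 0.004 0",
)

```text
t: 7.0
eef_pos: [0.5821, 0.0925, 0.0135]
ee_rot: [0.002, 0.664, 0.747, 0.002]
force: [-0.1, -0.2, -0.5]
width: 0.0192
```

```bash
python3 - <<'E'
from h import *
s=robot.sense();print(s['t'],s['eef_pos'],s['force'],s['width'],toolyaw()[0],s['dq'].round(3))
snap('wrist','w6')
p,*_=load('w6');q=p[:,:,::-1]
cv2.imwrite('pics/w6z.png',cv2.resize(q[150:370,240:400],None,fx=2.7,fy=2.7,interpolation=cv2.INTER_CUBIC))
E
```

```text
7.0 [0.58212738 0.09254848 0.01350209] [-0.05160069 -0.21144826 -0.48272579] 0.019158611248640198 6.738364703378366 [ 0.001 -0.001 -0.003 -0.005  0.001  0.001]
```

View pics/w6z.png

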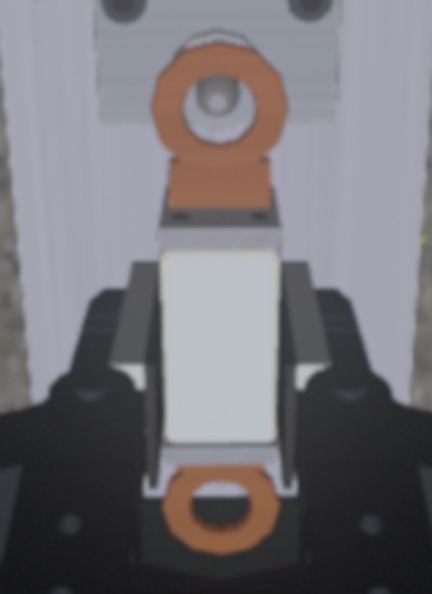

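```bash
python3 - <<'E'
from h import *
for n,xy in(('A',(.5777,.1322)),('G',(.5875,.0548))):
    for z in(.052,.038):
        u,v=proj('w6',[*xy,z]);print(n,z,u,v,(u-240)*2.7,(v-150)*2.7)
ez=.0135+.0337+.0115
a=ray('w6',240+219.5/2.7,150+107/2.7,ez);b=ray('w6',240+221/2.7,150+507/2.7,ez);print(a,b)
p,*_=load('w6');q=p[:,:,::-1]
cv2.imwrite('pics/w6y.png',cv2.resize(q[315:360,290:355],None,fx=9,fy=9,interpolation=cv2.INTER_CUBIC))
print(np.round(ray('w6',240+217/2.7,150+94/2.7,.050),4))
E
```

```text
A 0.052 320.8661501012114 188.22380326831524 218.33860527327084 103.20426882445115
A 0.038 320.7414809902183 180.60891406812513 218.0019986735894 82.64406798393786
G 0.052 322.08217792740214 327.41658748179407 221.6218804039858 479.024786200844
G 0.038 321.88487434056685 310.5875778728225 221.08916071953053 433.58646025662085
[0.57770931 0.13347523 0.0587    ] [0.58742668 0.05393968 0.0587    ]
[0.5774 0.1332 0.05  ]
```

View pics/w6y.png

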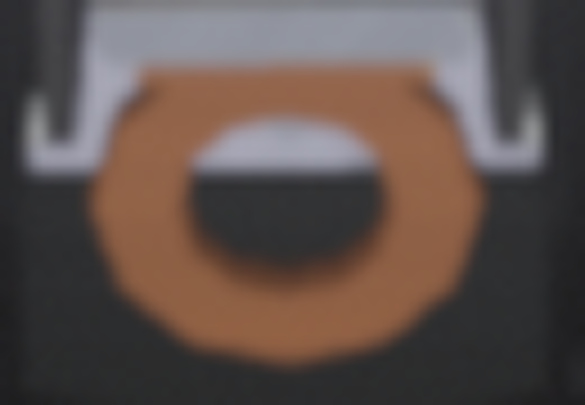

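Eye and pin agree within about 1 mm at both ends. Lowering now.

>>> drive_tool(
  commands="0 0 -5 0 0 0 0;0 0 -9 0 0 0 0;0 0 -13 0 0 0 0;0 0 -16 0 0 0 0;0 0 -18 0 0 0 0;0 0 -18 0 0 0 0",
)

```text
t: 7.55
eef_pos: [0.582, 0.0925, -0.0038]
ee_rot: [0.003, 0.664, 0.747, 0.002]
force: [-5.2, -0.3, 13.7]
width: 0.019
```

```bash
python3 - <<'E'
from h import *
s=robot.sense();print(s['t'],s['eef_pos'],s['force'],s['width'],toolyaw()[0],s['dq'].round(3))
snap('wrist','w7')
p,*_=load('w7');q=p[:,:,::-1]
cv2.imwrite('pics/w7z.png',cv2.resize(q[150:370,240:400],None,fx=2.7,fy=2.7,interpolation=cv2.INTER_CUBIC))
E
```

```text
7.55 [ 0.58199614  0.09253462 -0.00384798] [-5.19084246 -0.29584709 13.70144701] 0.019035863040639887 6.744282284208483 [-0.001 -0.    -0.    -0.     0.001  0.   ]
```

View pics/w7z.png

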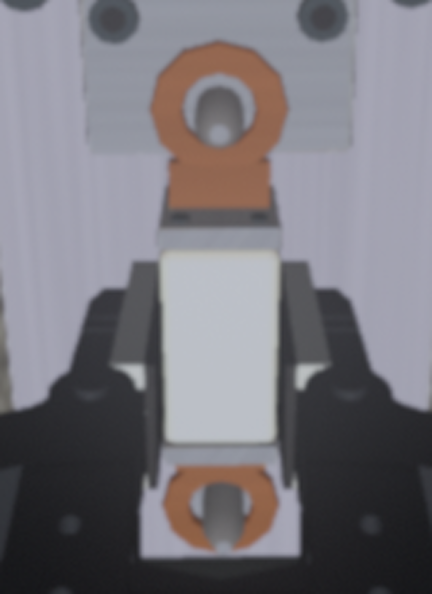

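Both pins stand through the eyes, with 14 N of contact. I'll release and rise.

>>> drive_tool(
  commands="0 0 1 0 0 0 0.5;0 0 1 0 0 0 0.5;0 0 1 0 0 0 0.5;0 0 1 0 0 0 0.5;0 0 25 0 0 0 0.5;0 0 60 0 0 0 0.5;0 0 100 0 0 0 0.5;0 0 140 0 0 0 0.5;0 0 150 0 0 0 0.5;0 0 150 0 0 0 0.5",
)

```text
t: 8.43
eef_pos: [0.5837, 0.0926, 0.1493]
ee_rot: [0.005, 0.664, 0.747, 0.004]
force: [0.9, -0.4, -0.5]
width: 0.0427
```

```bash
python3 - <<'E'
from h import *
s=robot.sense();print(s['t'],s['eef_pos'],s['force'],s['width'],toolyaw()[0])
snap('wrist','w8')
E
```

```text
8.4333 [0.58372964 0.09259067 0.14925742] [ 0.86623371 -0.38232908 -0.45646097] 0.042708056156124205 6.747348627715611
```

View pics/w8.png

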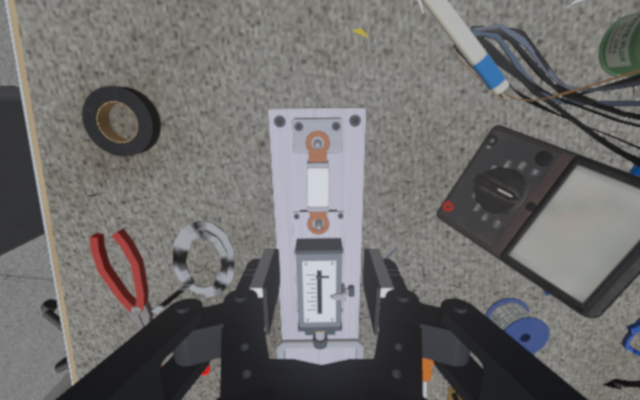

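>>> drive_tool(
  commands="30 -229 0 0 0 1.574 0.6;30 -229 0 0 0 1.574 0.6;30 -229 0 0 0 1.574 0.6;30 -229 0 0 0 1.574 0.6;30 -229 0 0 0 1.574 0.6;30 -229 0 0 0 1.574 0.6;30 -229 0 0 0 1.574 0.6;30 -229 0 0 0 1.574 0.6;30 -229 0 0 0 1.574 0.6;30 -229 0 0 0 1.574 0.6;30 -229 0 0 0 1.574 0.6;30 -229 0 0 0 1.574 0.6",
)

```text
t: 9.48
eef_pos: [0.612, -0.1362, 0.1447]
ee_rot: [-0.001, -0.011, 1.0, 0.005]
force: [0.2, 0.2, -0.0]
width: 0.0512
```

```bash
python3 - <<'E'
from h import *
s=robot.sense();print(s['t'],s['eef_pos'],s['width'],toolyaw()[0])
E
```

```text
9.4833 [ 0.61197058 -0.13623399  0.14470498] 0.05115423107858267 91.21535898729105
```

>>> drive_tool(
  commands="0 0 0 0 0 0.099 0.6;0 0 0 0 0 0.099 0.6;0 0 0 0 0 0.099 0.6",
)

```text
t: 9.73
eef_pos: [0.6114, -0.136, 0.1431]
ee_rot: [-0.002, -0.058, 0.998, 0.005]
force: [-0.3, -0.2, 0.2]
width: 0.0512
```

```bash
python3 - <<'E'
from h import *
s=robot.sense();print(s['t'],s['eef_pos'],s['width'],toolyaw())
snap('wrist','w9')
E
```

```text
9.7333 [ 0.61137095 -0.13603141  0.14308697] 0.051215314034533346 (np.float64(96.68974202468407), array([[-0.99318277, -0.1164866 , -0.00434236],
       [-0.11652494,  0.99313764,  0.00997822],
       [ 0.00315023,  0.01041619, -0.99994079]]))
```

View pics/w9.png

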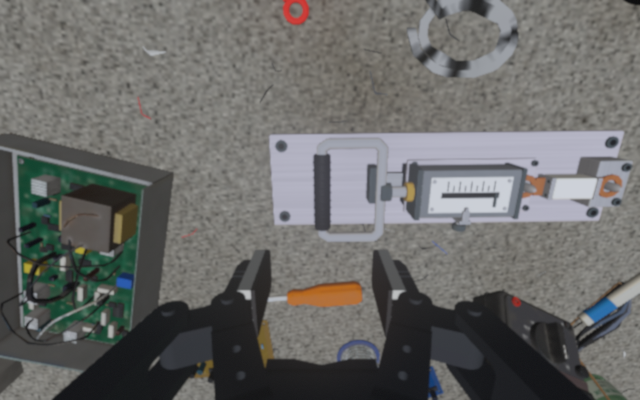

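```bash
python3 - <<'E'
from h import *
p,*_=load('w9');q=p[:,:,::-1]
cv2.imwrite('pics/w9z.png',cv2.resize(q[140:250,300:540],None,fx=3.3,fy=3.3,interpolation=cv2.INTER_CUBIC))
cv2.imwrite('pics/w9y.png',cv2.resize(q[160:235,400:530],None,fx=6,fy=6,interpolation=cv2.INTER_CUBIC))
print(ray('w9',322,192,.05),ray('w9',322,155,.05),ray('w9',322,230,.05),proj('w9',[.6114,-.136,.05]))
E
```

```text
[ 0.61126104 -0.13546324  0.05      ] [ 0.57790076 -0.13941146  0.05      ] [ 0.64829818 -0.13107986  0.05      ] (np.float64(321.39313010674186), np.float64(192.08187343160188))
```

View pics/w9z.png

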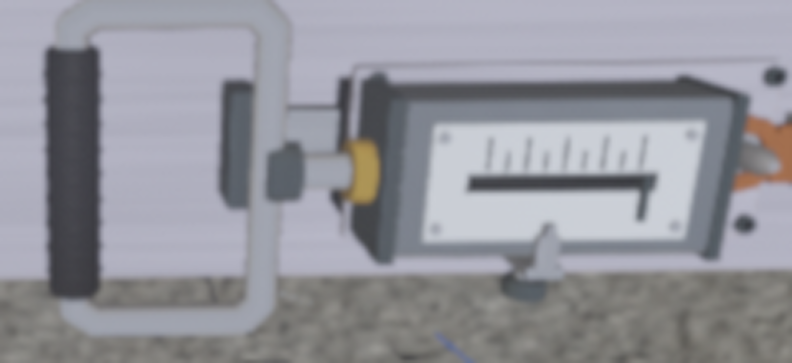

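View pics/w9y.png

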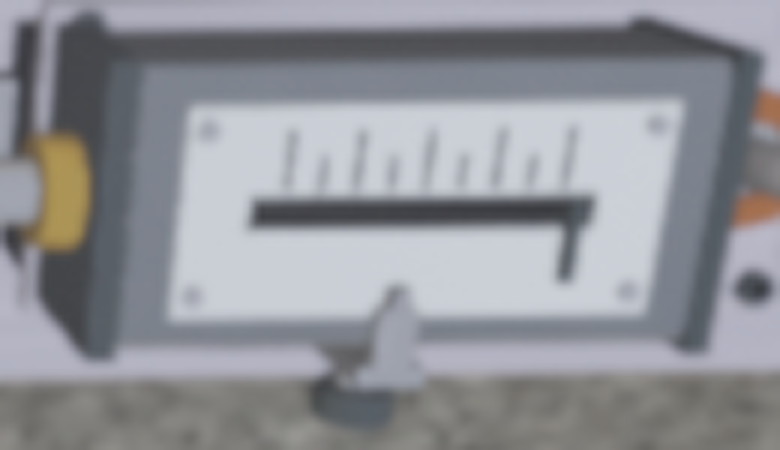

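```bash
cat >> h.py <<'E'
ux=np.array([np.cos(np.radians(-83.1)),np.sin(np.radians(-83.1))])
E
python3 - <<'E'
from h import *
P=ray('w9',494.2,206.7,.0676);I=ray('w9',466.5,208.3,.0676);I2=ray('w9',466.5,208.3,.065)
print(P,I,I2,(I-P)[:2]@ux,(I2-P)[:2]@ux)
p,d,R,t,K=load('w9')
for u,v in((466,210),(467,214),(495,203),(480,210),(450,205)): print((R.T@(d[v,u]*np.array([(u-K[2])/K[0],(v-K[3])/K[1],1])-t)).round(4))
# pins
E
```

```text
[0.60242732 0.01321679 0.0676    ] [ 0.60657579 -0.01033693  0.0676    ] [ 0.60733239 -0.00891146  0.065     ] 0.023881509797211434 0.022557265483134276
[ 0.6078 -0.011   0.0687]
[ 0.6115 -0.0089  0.0682]
[0.5987 0.0121 0.0689]
[0.6076 0.0034 0.0649]
[ 0.6064 -0.0234  0.0637]
```

>>> drive_tool(
  commands="0 0 -35 -0.01 -0.004 0 0.45;0 0 -70 -0.01 -0.004 0 0.45;0 0 -100 -0.01 -0.004 0 0.45;0 0 -120 -0.01 -0.004 0 0.45;0 0 -138 -0.01 -0.004 0 0.45;0 0 -148 -0.01 -0.004 0 0.45;0 0 -148 -0.01 -0.004 0 0.45;0 0 -148 -0.01 -0.004 0 0.45",
)

```text
t: 10.45
eef_pos: [0.6115, -0.1361, -0.0043]
ee_rot: [-0.0, -0.057, 0.998, -0.0]
force: [-0.6, -0.9, 0.2]
width: 0.0384
```

```bash
python3 - <<'E'
from h import *
s=robot.sense();print(s['t'],s['eef_pos'],s['force'],s['width'],toolyaw())
snap('wrist','w10')
E
```

```text
10.45 [ 0.61152925 -0.13611112 -0.0043289 ] [-0.63028508 -0.85346309  0.17507013] 0.038380275673723076 (np.float64(96.58503768569362), array([[-9.93402746e-01, -1.14677735e-01, -4.18470845e-05],
       [-1.14677729e-01,  9.93402739e-01, -1.28136151e-04],
       [ 5.62653718e-05, -1.22491875e-04, -9.99999991e-01]]))
```

View pics/w10.png

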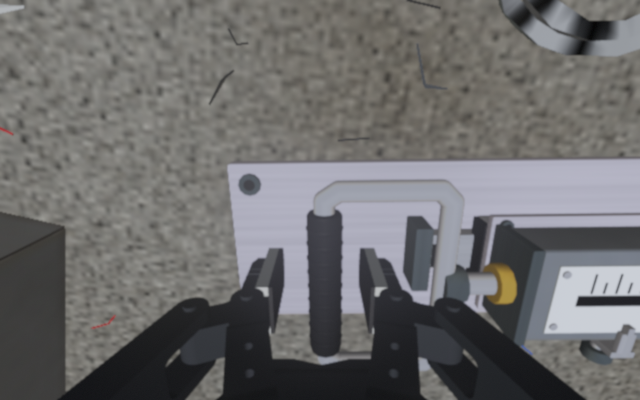

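The grip sits centrally between the pads at (325,280), but the pointer is out of view on the right. I'll work out a tilt about the grip axis that brings pointer and index into the wrist view.

```bash
python3 - <<'E'
from h import *
from scipy.spatial.transform import Rotation as Ro
p,d,R,t,K=load('w10')
tx=np.array([.12,-.9928,0]);ty=np.array([.9928,.12,0]);tx/=np.linalg.norm(tx);ty/=np.linalg.norm(ty)
g=np.array([.6113,-.1358,.05]);P=np.array([.6024,.0132,.0676]);I=np.array([.6066,-.0103,.0676])
for th in(0,.2,.3,.4,.5):
  for nm,Q in(('P',P),('I',I),('Ifinal',P)):
    M=Ro.from_rotvec(th*ty).as_matrix()
    X=M.T@(Q-g)+g   # world point seen as if camera unrotated
    x=R@X+t; print(th,nm,x[0]/x[2]*K[0]+K[2],x[1]/x[2]*K[1]+K[3],end=' | ')
  print('shift',-54*np.sin(th)*tx+np.array([0,0,54*(1-np.cos(th))]))
E
```

```text
0 P 690.5032637505617 325.3980194171928 | 0 I 630.9907783930053 328.3911792065792 | 0 Ifinal 690.5032637505617 325.3980194171928 | shift [0. 0. 0.]
0.2 P 623.6904317082871 283.85303829803513 | 0.2 I 583.8258627778453 291.99393501499765 | 0.2 Ifinal 623.6904317082871 283.85303829803513 | shift [-1.2873439  10.65062517  1.0764048 ]
0.3 P 594.7647883398552 268.44574641419786 | 0.3 I 561.9129118151839 277.8806850377083 | 0.3 Ifinal 594.7647883398552 268.44574641419786 | shift [-1.91492131 15.84278226  2.41182959]
0.4 P 568.1501587230516 255.6470241855715 | 0.4 I 541.0189372019596 265.88785553838125 | 0.4 Ifinal 568.1501587230516 255.6470241855715 | shift [-2.52336545 20.87664352  4.26270632]
0.5 P 543.4643890052688 244.9570322560807 | 0.5 I 521.0570877121366 255.6757932354643 | 0.5 Ifinal 543.4643890052688 244.9570322560807 | shift [-3.10659697 25.70191225  6.61054166]
```

>>> drive_tool(
  commands="-0.5 4.5 0.2 0.083 0.01 0 0.45;-1 9 0.8 0.166 0.02 0 0.45;-1.6 13.3 1.7 0.248 0.03 0 0.45;-1.6 13.3 1.7 0.248 0.03 0 0.45;-1.6 13.3 1.7 0.248 0.03 0 0;-1.6 13.3 1.7 0.248 0.03 0 0;-1.6 13.3 1.7 0.248 0.03 0 0;-1.6 13.3 1.7 0.248 0.03 0 0;-1.6 13.3 1.7 0.248 0.03 0 0;-1.6 13.3 1.7 0.248 0.03 0 0",
  squeeze=60,
)

```text
t: 11.33
eef_pos: [0.6107, -0.1225, -0.0013]
ee_rot: [-0.007, -0.058, 0.991, 0.124]
force: [-0.2, 0.8, 6.6]
width: 0.0129
```

```bash
python3 - <<'E'
from h import *
s=robot.sense();print(s['t'],s['eef_pos'],s['force'],s['width'],toolyaw()[0])
snap('wrist','w11')
p,*_=load('w11');q=p[:,:,::-1]
cv2.imwrite('pics/w11z.png',cv2.resize(q[220:340,480:640],None,fx=5,fy=5,interpolation=cv2.INTER_CUBIC))
E
```

```text
11.3333 [ 0.61069566 -0.12252545 -0.00127488] [-0.21190106  0.84173608  6.58584542] 0.012915221002063623 96.65373852495874
```

View pics/w11.png

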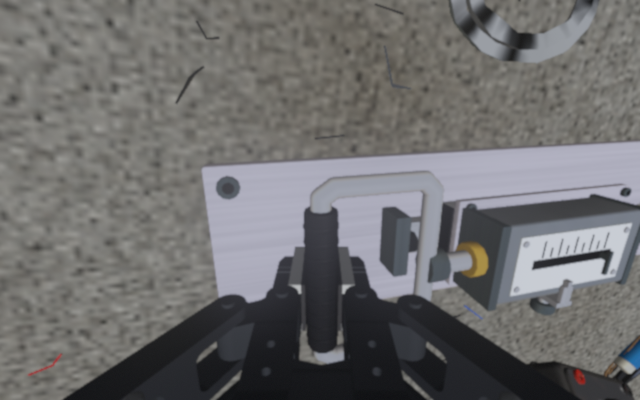

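View pics/w11z.png

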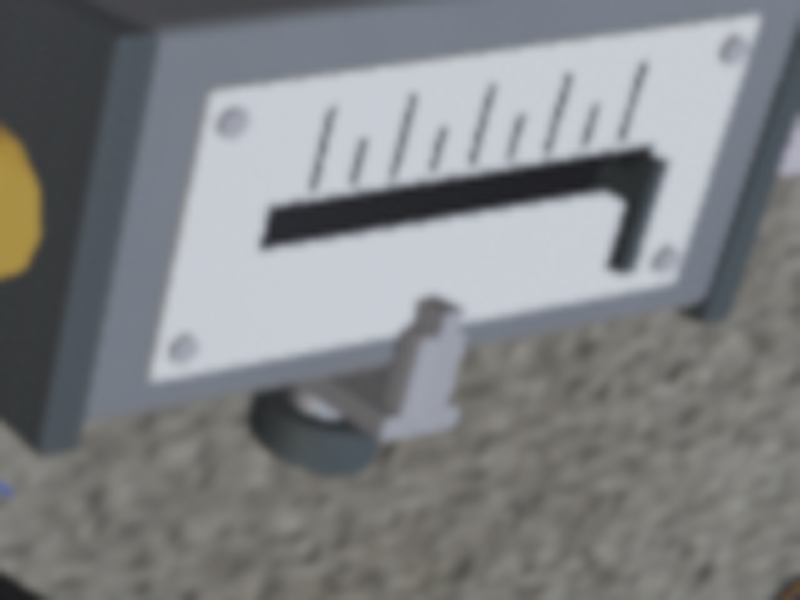

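```bash
cat >> h.py <<'E'
def dx(fn,P,I):
    a=ray(fn,*P,.0676);b=ray(fn,*I,.0676); c=ray(fn,*I,.0686); return (b-a)[:2]@ux*1000,(c-a)[:2]@ux*1000,a,b
E
python3 - <<'E'
from h import *
print(dx('w11',(604.4,273.4),(567.6,280.4)))
E
```

```text
(np.float64(24.594987220133945), np.float64(26.11261468969412), array([0.60244027, 0.01236902, 0.0676    ]), array([ 0.6056459 , -0.01201747,  0.0676    ]))
```

>>> drive_tool(
  commands="0.5 -4 0 0 0 0 0;1 -8 0 0 0 0 0;1.4 -12 0 0 0 0 0;1.9 -16 0 0 0 0 0;2.4 -20 0 0 0 0 0;2.4 -20 0 0 0 0 0;2.4 -20 0 0 0 0 0",
)

```text
t: 11.97
eef_pos: [0.6132, -0.1424, -0.0012]
ee_rot: [-0.007, -0.057, 0.991, 0.124]
force: [0.0, 6.3, 3.4]
width: 0.0133
```

```bash
python3 - <<'E'
from h import *
s=robot.sense();print(s['t'],s['eef_pos'],s['force'],s['width'],s['dq'].round(3))
snap('wrist','w12')
p,*_=load('w12');q=p[:,:,::-1]
cv2.imwrite('pics/w12z.png',cv2.resize(q[220:340,480:640],None,fx=5,fy=5,interpolation=cv2.INTER_CUBIC))
E
```

```text
11.9667 [ 0.61317119 -0.14243956 -0.00120834] [0.03693543 6.3414056  3.42947382] 0.013259890857520513 [ 0.004 -0.    -0.002 -0.002  0.     0.001]
```

View pics/w12z.png

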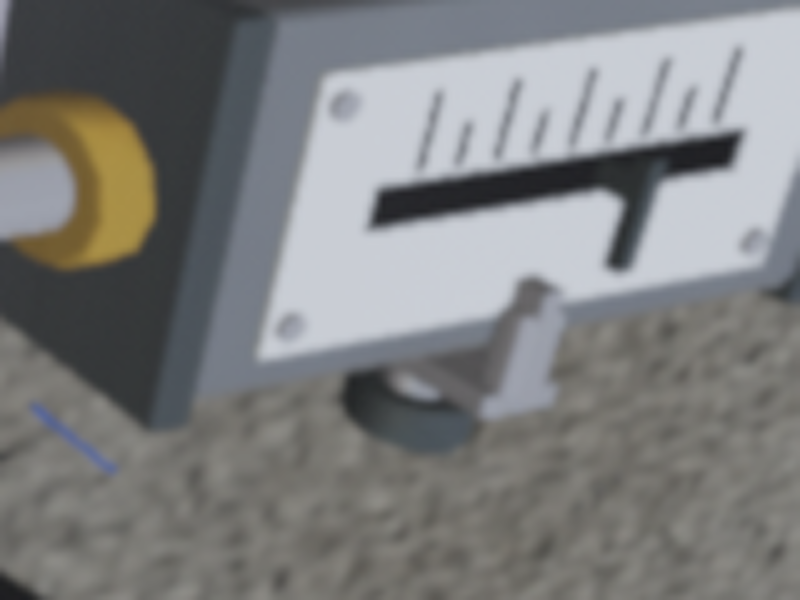

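```bash
python3 - <<'E'
from h import *
print(dx('w12',(604.2,273.4),(480+540/5,220+283/5)))
p,d,R,t,K=load('w12')
for u,v in((588,278),(589,280),(604,270),(605,265)): print((R.T@(d[v,u]*np.array([(u-K[2])/K[0],(v-K[3])/K[1],1])-t)).round(4))
E
```

```text
(np.float64(11.055772225473655), np.float64(12.709711967479036), array([ 0.6051051 , -0.00736491,  0.0676    ]), array([ 0.60660733, -0.01831955,  0.0676    ]))
[ 0.6078 -0.0169  0.067 ]
[ 0.6084 -0.0173  0.068 ]
[ 0.6026 -0.01    0.0684]
[ 0.5999 -0.0101  0.068 ]
```

>>> drive_tool(
  commands="0.4 -3 0 0 0 0 0;0.7 -6 0 0 0 0 0;1 -8.5 0 0 0 0 0;1 -8.5 0 0 0 0 0;1 -8.5 0 0 0 0 0;1 -8.5 0 0 0 0 0",
)

```text
t: 12.52
eef_pos: [0.6142, -0.15, -0.0012]
ee_rot: [-0.007, -0.058, 0.99, 0.125]
force: [1.8, 9.8, 2.8]
width: 0.0134
```

```bash
python3 - <<'E'
from h import *
s=robot.sense();print(s['t'],s['eef_pos'],s['force'],s['width'],s['dq'].round(3))
snap('wrist','w13')
p,*_=load('w13');q=p[:,:,::-1]
cv2.imwrite('pics/w13z.png',cv2.resize(q[240:300,560:640],None,fx=10,fy=10,interpolation=cv2.INTER_CUBIC))
E
```

```text
12.5167 [ 0.61416802 -0.15001115 -0.00115377] [1.7778422  9.76753763 2.81859326] 0.013441192792533687 [ 0.002 -0.002 -0.002  0.    -0.    -0.   ]
```

View pics/w13z.png

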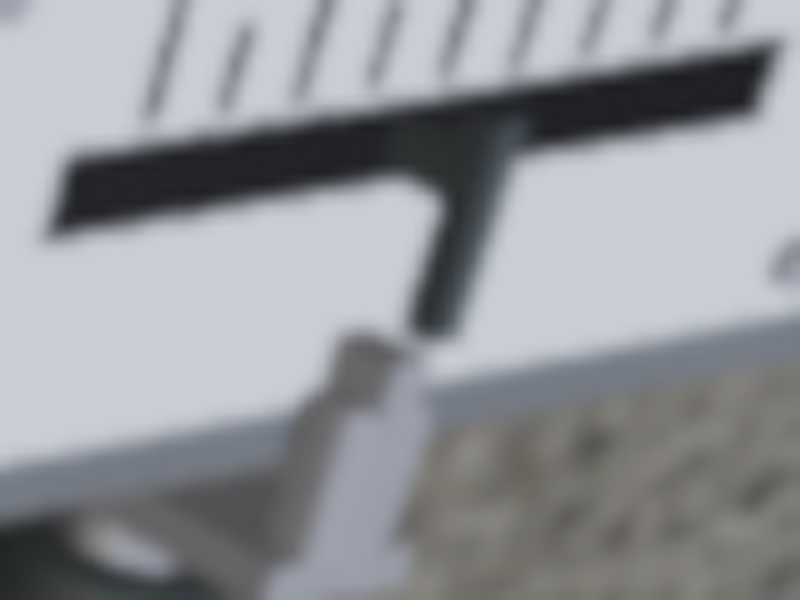

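```bash
python3 - <<'E'
from h import *
o=[]
for fn,(u,v) in(('w13',(598,276)),('w12',(588,279)),('w9',(467,209))):
    p,*_=load(fn);q=p[v-14:v+16,u-14:u+16,::-1]
    q=cv2.resize(q,(390,390),interpolation=cv2.INTER_CUBIC)
    o.append(np.clip((q.astype(float)-40)*1.3,0,255).astype(np.uint8))
cv2.imwrite('pics/idx.png',np.vstack([np.hstack(o[:2])]));cv2.imwrite('pics/idx9.png',o[2])
E
```

```text
(no output)
```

View pics/idx.png

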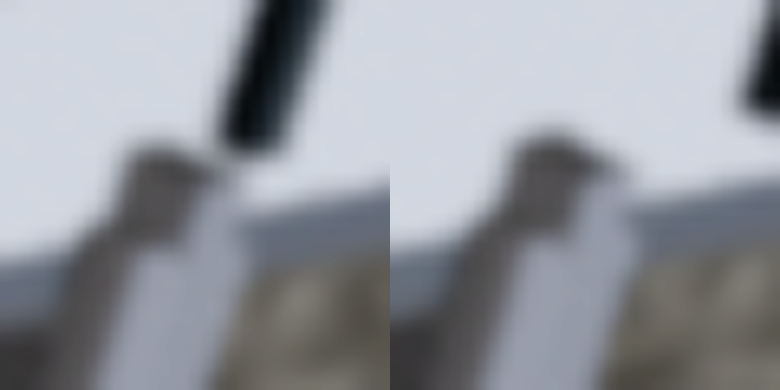

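View pics/idx9.png

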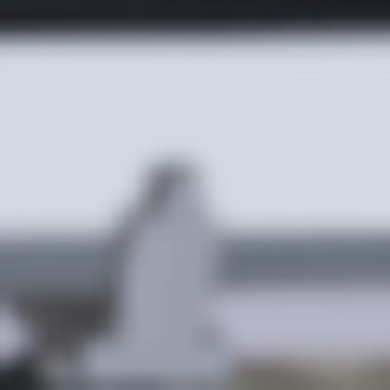

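```bash
python3 - <<'E'
from h import *
def pt(fn,us,vs):
    p,d,R,t,K=load(fn); o=[]
    for v in range(*vs):
        for u in range(*us):
            z=d[v,u]; o.append(R.T@(z*np.array([(u-K[2])/K[0],(v-K[3])/K[1],1])-t))
    o=np.array(o); return o.mean(0).round(4), o[:,2].std().round(4), np.median(o[:,2]).round(4)
# index light face; plate patches; pointer
print('w9 idx',pt('w9',(465,469),(212,218)),'plate',pt('w9',(472,490),(205,210)),pt('w9',(445,460),(205,210)))
print('w12 idx',pt('w12',(588,592),(284,295)),'plate',pt('w12',(575,595),(264,270)))
print('w13 idx',pt('w13',(596,600),(281,292)),'plate',pt('w13',(585,597),(264,270)))
p,d,R,t,K=load('w13')
for v in range(272,284):
    print(v,[int(round(1e4*(R.T@(d[v,u]*np.array([(u-K[2])/K[0],(v-K[3])/K[1],1])-t))[2])) for u in range(590,610)])
E
```

```text
w9 idx (array([ 0.6119, -0.0093,  0.0684]), np.float64(0.0006), np.float64(0.0684)) plate (array([0.6043, 0.0018, 0.0669]), np.float64(0.0268), np.float64(0.064)) (array([ 0.6069, -0.023 ,  0.0673]), np.float64(0.0293), np.float64(0.064))
w12 idx (array([ 0.6185, -0.0035,  0.0621]), np.float64(0.034), np.float64(0.0682)) plate (array([ 0.6028, -0.0174,  0.0639]), np.float64(0.0004), np.float64(0.0639))
w13 idx (array([ 0.6133, -0.0169,  0.0683]), np.float64(0.0004), np.float64(0.0683)) plate (array([ 0.604 , -0.0204,  0.064 ]), np.float64(0.0004), np.float64(0.064))
272 [634, 642, 642, 645, 640, 640, 635, 637, 638, 631, 641, 683, 686, 686, 681, 692, 679, 641, 631, 632]
273 [634, 635, 641, 644, 639, 639, 652, 651, 640, 629, 683, 680, 681, 685, 687, 685, 683, 635, 646, 636]
274 [640, 644, 632, 643, 648, 656, 657, 664, 664, 671, 642, 644, 681, 692, 691, 693, 633, 640, 639, 638]
275 [643, 639, 639, 636, 657, 660, 663, 673, 669, 672, 675, 1694, 638, 645, 626, 639, 637, 634, 634, 635]
276 [645, 633, 641, 650, 662, 663, 668, 672, 687, 680, 680, 688, 684, 687, 634, 648, 638, 640, 634, 638]
277 [634, 628, 643, 656, 655, 670, 670, 667, 681, 682, 680, 689, 681, 641, 638, 641, 634, 644, 640, 639]
278 [640, 638, 641, 671, 666, 670, 667, 672, 676, 684, 682, 678, 685, 643, 630, 636, 627, 633, 634, 637]
279 [637, 628, 658, 658, 659, 661, 671, 678, 681, 681, 688, 690, 691, 637, 635, 628, 634, 631, 631, 627]
280 [654, 656, 663, 660, 665, 672, 678, 679, 686, 688, 688, 691, 686, 637, 637, 635, 640, 629, 630, 632]
281 [656, 666, 662, 668, 665, 672, 683, 682, 684, 686, 681, 680, 684, 687, 635, 634, 638, 637, 644, 631]
282 [662, 667, 672, 674, 673, 683, 685, 684, 687, 688, 682, 691, 683, 629, 627, 625, 628, 631, 629, 616]
283 [668, 664, 671, 673, 683, 682, 676, 680, 682, 687, 691, 676, 683, 620, 625, 624, 3, 3, 16, 2]
```

```bash
cat >> h.py <<'E'
uy=np.array([-ux[1],ux[0]])
def top(fn,u0,u1,v0,v1):
    p,d,R,t,K=load(fn); L=[]
    for v in range(v0,v1):
        for u in range(u0,u1):
            X=R.T@(d[v,u]*np.array([(u-K[2])/K[0],(v-K[3])/K[1],1])-t)
            if .0672<X[2]<.07:
                Y=ray(fn,u,v,.0684)[:2]*1000; L.append((Y@ux,Y@uy,X[2]*1e4,p[v,u].mean()))
    L=np.array(L); b=np.round(L[:,1])
    for k in np.unique(b):
        s=L[b==k]; print(int(k),len(s),'x',s[:,0].min().round(1),s[:,0].max().round(1),'mean',s[:,0].mean().round(2),s[:,2].mean().round(0),np.round(s[np.argsort(s[:,0])][:,3]).astype(int))
E
python3 - <<'E'
from h import *
print('w13');top('w13',585,615,255,292)
print('w9');top('w9',455,505,195,222)
E
```

```text
w13
588 4 x 89.4 93.0 mean 90.88 679.0 [72 57 50 47]
589 10 x 87.8 92.6 mean 89.83 682.0 [146 109 105  88  78  62  51  49  47  48]
590 12 x 87.5 92.4 mean 90.0 683.0 [168 139  95  85  72  67  57  53  49  48  77  56]
591 12 x 87.3 91.9 mean 89.76 682.0 [181 158 109  84  77  65  61  53  50  51  49  96]
592 11 x 87.3 91.7 mean 89.4 684.0 [181 170 138 121  93  69  60  55  52  81  97]
593 10 x 87.6 91.2 mean 89.29 686.0 [168 155 118 104  81  74  64  52  54  62]
594 10 x 87.3 91.5 mean 89.4 683.0 [180 137 104  92  73  68  57  55  52  82]
595 11 x 87.6 91.7 mean 89.71 684.0 [168 155 118  81  67  62  53  51  57  65 106]
596 10 x 87.3 91.3 mean 89.26 686.0 [181 156 137 104  92  73  57  51  52  66]
597 10 x 87.6 91.8 mean 89.44 685.0 [168 137 118  92  81  67  63  53  57 108]
598 11 x 87.4 91.5 mean 89.67 683.0 [181 156 104  85  72  66  58  63  55  97  95]
599 9 x 87.4 91.8 mean 89.24 684.0 [182 168 149 119 121 104 103 125 152]
600 8 x 87.9 93.5 mean 90.65 684.0 [184 172 158 148 129 122 106  96]
601 9 x 88.9 92.3 mean 90.48 684.0 [191 172 172 162 153 154 139 136 114]
602 9 x 89.1 92.6 mean 91.0
[... 1510 characters left out ...]
3.8 mean 82.89 683.0 [179 165 156]
603 4 x 81.9 84.5 mean 83.19 680.0 [172 164 161 150]
604 7 x 80.9 86.1 mean 83.49 682.0 [172 166 164 163 161 157 148]
605 6 x 80.7 85.1 mean 82.93 686.0 [159 163 164 165 165 163]
606 8 x 80.6 86.7 mean 83.67 682.0 [152 162 164 165 166 165 156 137]
607 6 x 80.5 85.7 mean 83.39 684.0 [149 164 165 166 166 160]
608 7 x 80.3 85.6 mean 82.97 683.0 [149 159 164 165 166 167 163]
609 8 x 80.2 86.3 mean 83.28 685.0 [160 162 164 164 165 167 164 141]
610 7 x 81.0 86.2 mean 83.58 686.0 [166 165 164 165 167 163 141]
611 12 x 80.8 86.1 mean 83.61 683.0 [165 163 164 164 164 165 166 167 163 162 149 143]
612 9 x 80.6 86.7 mean 83.3 680.0 [159 159 162 165 164 165 164 157 148]
```

Depth shows the index and pointer tops at the same height, about 68.4 mm. The gap left is about 2.2 mm, so I'll pull a little more.

>>> drive_tool(
  commands="0.1 -1.2 0 0 0 0 0;0.3 -2.5 0 0 0 0 0;0.3 -2.5 0 0 0 0 0;0.3 -2.5 0 0 0 0 0;0.3 -2.5 0 0 0 0 0",
)

```text
t: 12.98
eef_pos: [0.6143, -0.1514, -0.0011]
ee_rot: [-0.007, -0.058, 0.99, 0.126]
force: [1.2, 10.8, 3.6]
width: 0.0132
```

```bash
python3 - <<'E'
from h import *
s=robot.sense();print(s['t'],s['eef_pos'],s['force'],s['width'],s['dq'].round(3))
snap('wrist','w14')
p,*_=load('w14');q=p[:,:,::-1]
cv2.imwrite('pics/w14z.png',cv2.resize(q[240:300,560:640],None,fx=10,fy=10,interpolation=cv2.INTER_CUBIC))
top('w14',585,620,255,295)
E
```

```text
12.9833 [ 0.61431376 -0.15144229 -0.00112742] [ 1.20575462 10.75594784  3.63134633] 0.013174629897272786 [-0.001 -0.    -0.     0.001 -0.001  0.001]
588 2 x 92.6 93.4 mean 92.99 675.0 [48 47]
589 13 x 89.0 94.3 mean 91.41 683.0 [134 137 108  97  84  71  67  57  53  48  47  47  50]
590 11 x 89.3 93.4 mean 91.47 683.0 [161 114  90  80  68  62  53  51  48  47  51]
591 11 x 89.0 93.9 mean 91.28 682.0 [178 149 134 100  72  62  57  52  50  65 105]
592 9 x 89.0 93.2 mean 90.72 685.0 [178 163 134 114  91  81  67  59 101]
593 9 x 89.5 93.0 mean 91.11 683.0 [149 110 100  77  72  61  57  53  81]
594 10 x 89.1 93.2 mean 91.05 683.0 [171 160 122  83  71  65  58  54  55 101]
595 12 x 88.8 93.5 mean 91.16 685.0 [182 158 139 109  95  78  61  52  52  63  81 119]
596 11 x 89.1 93.3 mean 91.12 684.0 [170 138 122  93  83  69  64  55  53  81 100]
597 10 x 88.8 92.8 mean 90.97 685.0 [181 156 104  82  73  63  58  52  52  65]
598 11 x 88.9 93.1 mean 90.92 686.0 [181 168 137 118  93  69  62  55  55  57  78]
599 8 x 89.1 92.1 mean 90.42 685.0 [175 157 139 111 106  80  77  66]
600 5 x 90.4 92.4 mean 91.26 684.
[... 524 characters left out ...]
44 154 157 160 161 162 163 164 164 164 162 151 130 117 112 105]
607 16 x 87.7 96.0 mean 91.26 682.0 [134 151 157 159 161 161 162 162 163 164 164 163 160 156 144 103]
608 14 x 88.0 94.5 mean 90.93 683.0 [142 147 155 161 161 161 162 162 163 164 164 162 151 129]
609 17 x 87.7 95.3 mean 91.41 681.0 [134 148 152 160 160 162 162 162 164 164 164 163 160 155 143 121 110]
610 16 x 88.0 95.0 mean 91.48 682.0 [141 157 160 161 161 161 162 162 164 164 162 162 154 149 135 114]
611 15 x 87.7 95.6 mean 91.56 681.0 [129 148 150 160 162 161 162 164 165 164 158 141 125 119 105]
612 11 x 87.2 93.1 mean 90.07 682.0 [140 152 160 161 162 162 162 163 164 164 161]
613 4 x 86.2 88.5 mean 87.35 682.0 [143 153 157 159]
```

View pics/w14z.png

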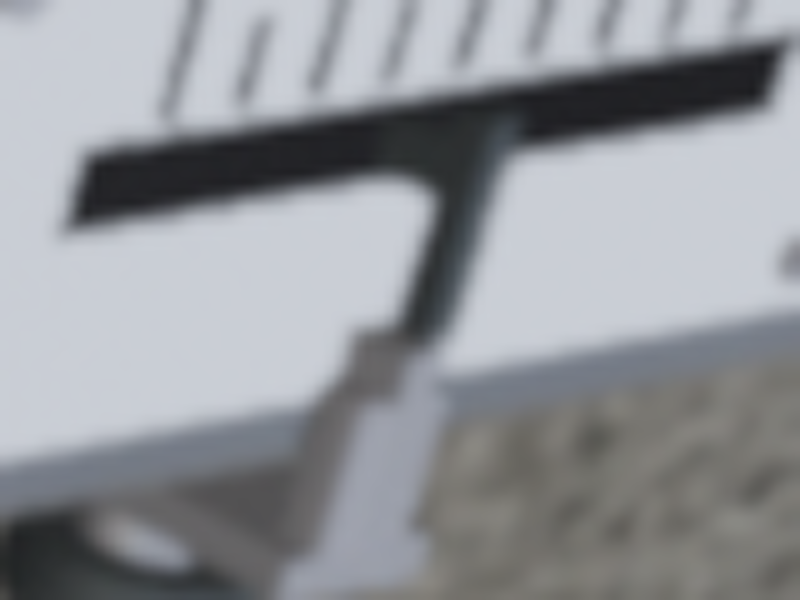

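>>> drive_tool(
  commands="0.2 -1 0 0 0 0 0;0.2 -1.6 0 0 0 0 0;0.2 -1.6 0 0 0 0 0;0.2 -1.6 0 0 0 0 0;0.2 -1.6 0 0 0 0 0",
)

```text
t: 13.45
eef_pos: [0.6144, -0.152, -0.0011]
ee_rot: [-0.007, -0.058, 0.99, 0.128]
force: [0.6, 10.6, 2.7]
width: 0.0135
```

```bash
python3 - <<'E'
from h import *
s=robot.sense();print(s['t'],s['eef_pos'],s['force'],s['width'],s['dq'].round(3))
snap('wrist','w15');snap('scene','s15')
p,*_=load('w15');q=p[:,:,::-1]
cv2.imwrite('pics/w15z.png',cv2.resize(q[240:300,560:640],None,fx=10,fy=10,interpolation=cv2.INTER_CUBIC))
p,*_=load('s15');cv2.imwrite('pics/s15z.png',cv2.resize(p[130:230,230:390,::-1],None,fx=5,fy=5,interpolation=cv2.INTER_CUBIC))
top('w15',585,620,262,292)
print(robot.sense()['eef_pos'])
E
```

```text
13.45 [ 0.61437486 -0.1519691  -0.00111116] [ 0.5698673  10.5572029   2.70305065] 0.013545904844120596 [ 0.001 -0.     0.     0.001  0.    -0.001]
592 1 x 94.0 94.0 mean 93.99 673.0 [107]
593 10 x 89.6 93.8 mean 91.91 682.0 [181 137  92  72  68  58  54  52  58  93]
594 10 x 89.8 94.0 mean 91.73 684.0 [168 155 118 104  81  63  54  53  62 113]
595 11 x 89.6 93.8 mean 91.64 684.0 [179 149 135 101  91  72  67  57  53  78  94]
596 9 x 89.9 94.1 mean 91.81 681.0 [162 115  91  81  67  62  53  53 119]
597 10 x 89.6 93.8 mean 91.68 684.0 [178 149 134 100  72  61  57  53  54 100]
598 10 x 89.6 93.9 mean 91.47 685.0 [174 161 127 113  87  79  65  53  62  80]
599 9 x 89.4 93.1 mean 91.55 684.0 [185 144  99  87  72  73  59  74  59]
600 8 x 89.9 93.4 mean 91.71 679.0 [163 139 120 114 110  92 102  94]
601 13 x 89.4 94.4 mean 91.92 679.0 [179 161 156 156 141 145 127 123 107 104 103 102 104]
602 11 x 88.9 95.9 mean 91.36 681.0 [154 173 156 159 156 153 139 132 117 111 104]
603 10 x 89.2 96.4 mean 91.57 681.0 [152 150 159 158 158 147 130 144 142 102]
604 16 x 88.2 94.7 mean 91.52 683.0 [143 140 155 160 161 160 160 156 159 148 159 158 151 144 130 123]
605 15 x 87.9 94.2 mean 90.99 684.0 [137 148 152 159 160 161 161 163 162 164 163 163 162 156 138]
606 16 x 88.2 95.3 mean 91.93 681.0 [143 157 160 161 161 161 162 164 164 162 160 151 144 129 123 112]
607 18 x 87.7 95.0 mean 91.38 681.0 [135 138 151 154 160 161 162 161 163 163 164 164 163 156 144 137 121 115]
608 14 x 88.2 94.6 mean 91.27 681.0 [146 155 157 161 161 161 162 164 164 164 162 160 150 128]
609 17 x 87.7 95.1 mean 91.36 681.0 [133 140 150 159 161 161 161 162 163 164 164 163 159 155 142 120 114]
610 14 x 88.0 94.6 mean 91.04 684.0 [135 143 153 156 160 162 163 164 164 164 164 161 147 126]
611 5 x 87.7 90.8 mean 89.27 683.0 [129 150 160 162 162]
[ 0.61443449 -0.15197888 -0.00108647]
```

View pics/w15z.png

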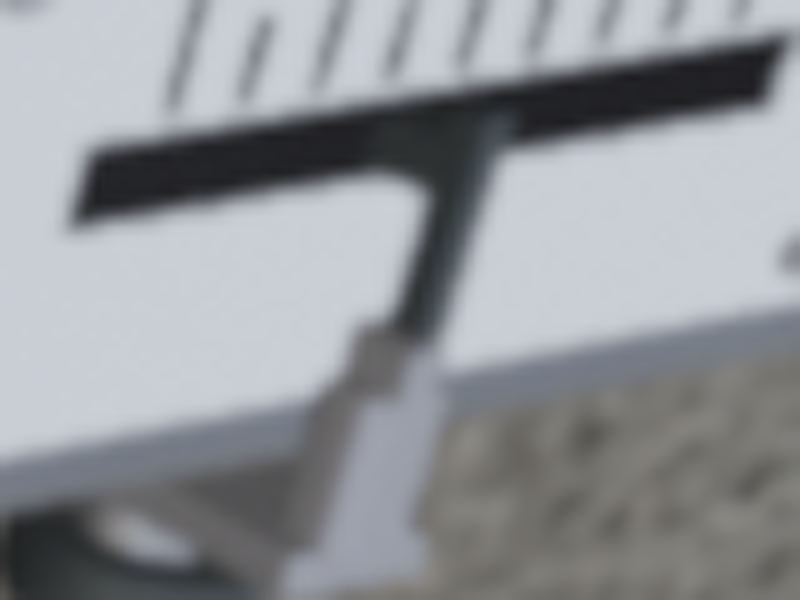

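View pics/s15z.png

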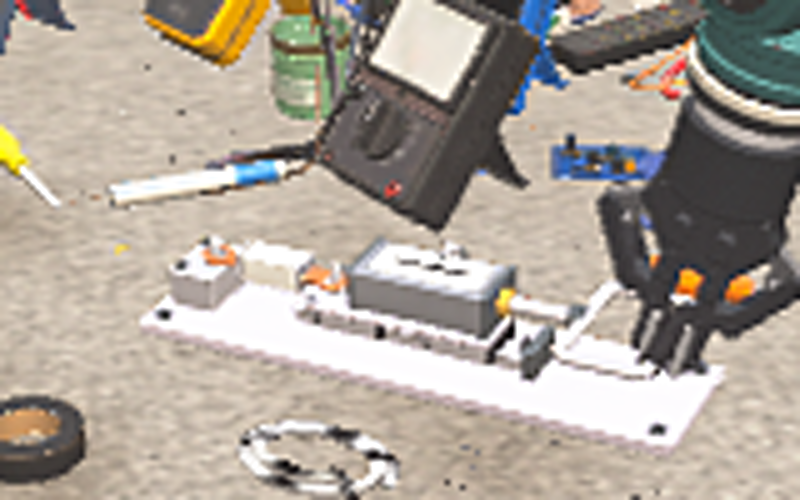

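```bash
python3 - <<'E'
from h import *
print(robot.job_done())
s=robot.sense();print(s['t'],s['eef_pos'],s['force'],s['width'])
E
```

```text
the job is handed in; nothing more can be done
None
the job is handed in; nothing more can be done
```

The long fuse is on both tester pins and released. The handle is drawn out along the tester axis and still held against the spring, with the pointer level with the set index, and the job is handed in at about 13.5 s.

**Last checks before handing in:**
- **Pointer:** it was within about 0.3 mm of the index in the wrist camera, and depth puts both tips at the same height.
- **Pull force:** about 10.5 N, which fits the roughly 23 mm of spring stretch expected.
- **Fuse:** the scene view shows both eyes still on their pins.
- **Other things:** I moved nothing towards the short fuse, tape, cutters or red look-alikes.

**What went wrong or disagreed:**
- **First grasp:** it closed on air above the fuse without touching it. The fingertips are about 35–40 mm short of the reported TCP, so I corrected the heights and gripped it on the second try.
- **Bench contact:** that second grasp read about 25 N upward at the wrist, which I took to be the fingertips touching the bench.
- **Index distance:** the estimates of the index's distance from the pointer's rest place ranged from 23.3 to 24.6 mm, so I did the final approach in small steps by camera.
- **Scene camera:** it disagreed with the wrist camera by up to about 10 mm on where the pins and eyes were, so I placed the fuse by the wrist view.

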